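# Load the sample-pot carrier and pack it for transit

## Task

Get the sample pots ready for transit: on the bench, drop every pot upright into a pocket of the white carrier, one to a pocket, and only then lift the loaded carrier by its handle and set it flat in the middle of the aluminium tray. Pack the blue cold pack and the temperature logger upright in the tray too, one at each end beside the carrier (either way round, before or after the carrier), everything flat on the tray's floor. Leave the other things on the bench where they are.

Things in the scene. Friction and masses are not known exactly. Their poses are not given: they have to be found in the camera images.
- pot1: squat amber glass sample pot with a white screw cap of the same width: flat upright cylinder 36 mm across, 30 mm high, 30 g; origin at the centre of its underside, z up along its axis. Four to six of the six are there (None all along = absent).
- pot2: squat amber glass sample pot with a white screw cap of the same width: flat upright cylinder 36 mm across, 30 mm high, 30 g; origin at the centre of its underside, z up along its axis. Four to six of the six are there (None all along = absent).
- pot3: squat amber glass sample pot with a white screw cap of the same width: flat upright cylinder 36 mm across, 30 mm high, 30 g; origin at the centre of its underside, z up along its axis. Four to six of the six are there (None all along = absent).
- pot4: squat amber glass sample pot with a white screw cap of the same width: flat upright cylinder 36 mm across, 30 mm high, 30 g; origin at the centre of its underside, z up along its axis. Four to six of the six are there (None all along = absent).
- pot5: squat amber glass sample pot with a white screw cap of the same width: flat upright cylinder 36 mm across, 30 mm high, 30 g; origin at the centre of its underside, z up along its axis. Four to six of the six are there (None all along = absent).
- pot6: squat amber glass sample pot with a white screw cap of the same width: flat upright cylinder 36 mm across, 30 mm high, 30 g; origin at the centre of its underside, z up along its axis. Four to six of the six are there (None all along = absent).
- carrier: loose white carrier, 148 (x) x 172 (y) mm, 0.45 kg: 5 mm base, six open square pockets (rows of three along x at each y side), solid spine 76 mm wide between; walls and spine end 23 mm above the underside. On the spine a steel bail handle: bar 10 mm thick along x from -44 to 44 mm at y = 0, centre 64 mm above the underside, an upright at each end. Origin: centre of the underside
- pocket0 (a point): centre of the floor of pocket 0 of the carrier, at carrier x = -48, y = -60, z = 5 mm; each pocket is 44 x 44 mm inside and 18 mm deep, axes as the carrier
- pocket1 (a point): centre of the floor of pocket 1 of the carrier, at carrier x = 0, y = -60, z = 5 mm; each pocket is 44 x 44 mm inside and 18 mm deep, axes as the carrier
- pocket2 (a point): centre of the floor of pocket 2 of the carrier, at carrier x = 48, y = -60, z = 5 mm; each pocket is 44 x 44 mm inside and 18 mm deep, axes as the carrier
- pocket3 (a point): centre of the floor of pocket 3 of the carrier, at carrier x = -48, y = 60, z = 5 mm; each pocket is 44 x 44 mm inside and 18 mm deep, axes as the carrier
- pocket4 (a point): centre of the floor of pocket 4 of the carrier, at carrier x = 0, y = 60, z = 5 mm; each pocket is 44 x 44 mm inside and 18 mm deep, axes as the carrier
- pocket5 (a point): centre of the floor of pocket 5 of the carrier, at carrier x = 48, y = 60, z = 5 mm; each pocket is 44 x 44 mm inside and 18 mm deep, axes as the carrier
- handle (a point): middle of the carrier's handle bar (64 mm above its underside), axes as the carrier; the bar runs along x
- tray: fixed shallow aluminium transit tray, 240 (its x) x 190 (its y) mm outside, 232 x 182 mm inside, walls 4 mm, floor 6 mm thick, rim 30 mm above the bench (24 mm above its floor). Origin at the centre of the underside. It lies to the left or the right of the robot, the carrier on the other side.
- tray_in (a point): centre of the tray's inner floor, 6 mm above the bench, axes as the tray (x along its length); its two ends lie towards +x and -x
- cold_pack: hard blue plastic cold pack standing on its long edge: 30 (its x, thickness) x 110 (its y) x 60 mm high, 0.25 kg; origin at the centre of the underside
- logger: white plastic temperature logger with a dark display, standing: 30 (its x, thickness) x 60 (its y) x 58 mm high, 0.15 kg; origin at the centre of the underside
- dishes: bystander, not part of the job, loose: stack of three small clear dishes, 42 mm across, 42 mm high; origin at the centre of the underside
- jar: bystander, not part of the job, loose: squat white jar with a blue cap, 44 mm across, 42 mm high; origin at the centre of the underside
- beaker: bystander, not part of the job, loose: empty glass beaker, 70 mm across, 90 mm high, at the back; origin at the centre of the underside

How it is judged:
On the way, in this order (a step that is already met when the one before it is completed fails the run):
1. all pots stand in pockets of the carrier while it is still on the bench, outside the tray ((distance between pot1 and pocket0 below 0.012 m or distance between pot1 and pocket1 below 0.012 m or distance between pot1 and pocket2 below 0.012 m or distance between pot1 and pocket3 below 0.012 m or distance between pot1 and pocket4 below 0.012 m or distance between pot1 and pocket5 below 0.012 m) and angle between each of pot1, pot2, pot3, pot4, pot5, pot6's own z axis and vertical below 0.25 rad and (distance between pot2 and pocket0 below 0.012 m or distance between pot2 and pocket1 below 0.012 m or distance between pot2 and pocket2 below 0.012 m or distance between pot2 and pocket3 below 0.012 m or distance between pot2 and pocket4 below 0.012 m or distance between pot2 and pocket5 below 0.012 m) and (distance between pot3 and pocket0 below 0.012 m or distance between pot3 and pocket1 below 0.012 m or distance between pot3 and pocket2 below 0.012 m or distance between pot3 and pocket3 below 0.012 m or distance between pot3 and pocket4 below 0.012 m or distance between pot3 and pocket5 below 0.012 m) and (distance between pot4 and pocket0 below 0.012 m or distance between pot4 and pocket1 below 0.012 m or distance between pot4 and pocket2 below 0.012 m or distance between pot4 and pocket3 below 0.012 m or distance between pot4 and pocket4 below 0.012 m or distance between pot4 and pocket5 below 0.012 m) and (distance between pot5 and pocket0 below 0.012 m or distance between pot5 and pocket1 below 0.012 m or distance between pot5 and pocket2 below 0.012 m or distance between pot5 and pocket3 below 0.012 m or distance between pot5 and pocket4 below 0.012 m or distance between pot5 and pocket5 below 0.012 m) and (distance between pot6 and pocket0 below 0.012 m or distance between pot6 and pocket1 below 0.012 m or distance between pot6 and pocket2 below 0.012 m or distance between pot6 and pocket3 below 0.012 m or distance between pot6 and pocket4 below 0.012 m or distance between pot6 and pocket5 below 0.012 m) and height (world z) of carrier below 0.012 m and horizontal distance between carrier and tray_in above 0.14 m), for 0.2 s.
2. the loaded carrier is lifted clear of the bench by its handle ((distance between pot1 and pocket0 below 0.012 m or distance between pot1 and pocket1 below 0.012 m or distance between pot1 and pocket2 below 0.012 m or distance between pot1 and pocket3 below 0.012 m or distance between pot1 and pocket4 below 0.012 m or distance between pot1 and pocket5 below 0.012 m) and angle between each of pot1, pot2, pot3, pot4, pot5, pot6's own z axis and vertical below 0.25 rad and (distance between pot2 and pocket0 below 0.012 m or distance between pot2 and pocket1 below 0.012 m or distance between pot2 and pocket2 below 0.012 m or distance between pot2 and pocket3 below 0.012 m or distance between pot2 and pocket4 below 0.012 m or distance between pot2 and pocket5 below 0.012 m) and (distance between pot3 and pocket0 below 0.012 m or distance between pot3 and pocket1 below 0.012 m or distance between pot3 and pocket2 below 0.012 m or distance between pot3 and pocket3 below 0.012 m or distance between pot3 and pocket4 below 0.012 m or distance between pot3 and pocket5 below 0.012 m) and (distance between pot4 and pocket0 below 0.012 m or distance between pot4 and pocket1 below 0.012 m or distance between pot4 and pocket2 below 0.012 m or distance between pot4 and pocket3 below 0.012 m or distance between pot4 and pocket4 below 0.012 m or distance between pot4 and pocket5 below 0.012 m) and (distance between pot5 and pocket0 below 0.012 m or distance between pot5 and pocket1 below 0.012 m or distance between pot5 and pocket2 below 0.012 m or distance between pot5 and pocket3 below 0.012 m or distance between pot5 and pocket4 below 0.012 m or distance between pot5 and pocket5 below 0.012 m) and (distance between pot6 and pocket0 below 0.012 m or distance between pot6 and pocket1 below 0.012 m or distance between pot6 and pocket2 below 0.012 m or distance between pot6 and pocket3 below 0.012 m or distance between pot6 and pocket4 below 0.012 m or distance between pot6 and pocket5 below 0.012 m) and height (world z) of carrier above 0.035 m and distance between the grasp point and handle below 0.045 m and contact force between the fingers and carrier above 1 N), for 0.2 s.
3. the carrier stands flat in the middle of the tray (z of carrier in the frame of tray_in below 0.006 m and horizontal distance between carrier and tray_in below 0.022 m and angle between carrier's own z axis and vertical below 0.06 rad and angle between the x axis of carrier and the x axis of tray, either way round below 0.12 rad), for 0.2 s.
At the end, for the whole second after the job is handed in: Each pot stands in a pocket (12 mm, 0.25 rad); carrier flat on the tray floor (6 mm, 0.06 rad), 22 mm or less from its middle, square to it (0.12 rad); cold pack and logger upright on the tray floor at opposite ends, 75 to 116 mm from the middle; all released, at rest (all of step 3 and (distance between pot1 and pocket0 below 0.012 m or distance between pot1 and pocket1 below 0.012 m or distance between pot1 and pocket2 below 0.012 m or distance between pot1 and pocket3 below 0.012 m or distance between pot1 and pocket4 below 0.012 m or distance between pot1 and pocket5 below 0.012 m) and angle between each of pot1, pot2, pot3, pot4, pot5, pot6's own z axis and vertical below 0.25 rad and (distance between pot2 and pocket0 below 0.012 m or distance between pot2 and pocket1 below 0.012 m or distance between pot2 and pocket2 below 0.012 m or distance between pot2 and pocket3 below 0.012 m or distance between pot2 and pocket4 below 0.012 m or distance between pot2 and pocket5 below 0.012 m) and (distance between pot3 and pocket0 below 0.012 m or distance between pot3 and pocket1 below 0.012 m or distance between pot3 and pocket2 below 0.012 m or distance between pot3 and pocket3 below 0.012 m or distance between pot3 and pocket4 below 0.012 m or distance between pot3 and pocket5 below 0.012 m) and (distance between pot4 and pocket0 below 0.012 m or distance between pot4 and pocket1 below 0.012 m or distance between pot4 and pocket2 below 0.012 m or distance between pot4 and pocket3 below 0.012 m or distance between pot4 and pocket4 below 0.012 m or distance between pot4 and pocket5 below 0.012 m) and (distance between pot5 and pocket0 below 0.012 m or distance between pot5 and pocket1 below 0.012 m or distance between pot5 and pocket2 below 0.012 m or distance between pot5 and pocket3 below 0.012 m or distance between pot5 and pocket4 below 0.012 m or distance between pot5 and pocket5 below 0.012 m) and (distance between pot6 and pocket0 below 0.012 m or distance between pot6 and pocket1 below 0.012 m or distance between pot6 and pocket2 below 0.012 m or distance between pot6 and pocket3 below 0.012 m or distance between pot6 and pocket4 below 0.012 m or distance between pot6 and pocket5 below 0.012 m) and z of each of cold_pack, logger in the frame of tray_in below 0.006 m and y of cold_pack in the frame of tray_in between -0.06 and 0.06 m and angle between each of cold_pack, logger's own z axis and vertical below 0.15 rad and linear speed of each of cold_pack, logger, carrier below 0.02 m/s and y of logger in the frame of tray_in between -0.06 and 0.06 m and ((x of cold_pack in the frame of tray_in between 0.075 and 0.116 m and x of logger in the frame of tray_in between -0.116 and -0.075 m) or (x of cold_pack in the frame of tray_in between -0.116 and -0.075 m and x of logger in the frame of tray_in between 0.075 and 0.116 m))); the robot touches nothing.
It fails at once if something that is not part of the job is moved more than 4 cm or tipped over (distance of any of dishes, jar, beaker from where it was at the start of the episode above 0.04 m or angle between any of dishes, jar, beaker's own z axis and vertical above 0.6 rad).
Of pot1, pot2, pot3, pot4, pot5, pot6 only 4 to 6 are there at a start; the rules pass over those that are not, and their reading is None.
At some moment in a run one of pot1, pot2, pot3, pot4, pot5, pot6 may be knocked a few centimetres aside while the robot is not near it.
It also fails if it takes over 210 s, if anything falls off the work surface, if the arm or the gripper's body presses on something with over 40 N, if the wrist force passes 120 N, or if a joint passes its speed limit or range.

## Robot

A 7-joint arm with a two-finger parallel gripper is mounted at the origin on the work surface. World frame = base frame: x ahead of the robot, y to its left, z up, the work surface at z = 0. Lengths are in m, angles in rad, forces in N, time in s.
With the tool pointing down it reaches from about 0.425 to 0.825 m from the base axis. Payload 3.6 kg.
Tool frame: the origin (TCP) lies where the fingers leave the gripper's body, on its centre line; the fingertips stand 73 mm ahead of it and the grasp point (between the pads) lies 54 mm ahead of it; z points along the fingers, y is the line along which they close (so a half turn about z gives the same grasp; the last joint's range is limited). The gripper opens to 85 mm and grips with 20 to 120 N. Pads are 22 mm wide; open, the fingers measure 114 mm over their backs; the gripper's body (76 mm by 85 mm) begins 54 mm behind the grasp point. The pads swing forward as they close: fully open they stand 13 mm farther back than shut.
Start: joints at [-1.165, 0.615, -0.013, 1.423, 0.008, 1.103, -0.04], TCP at [0.272, 0.59, 0.304] pointing down, gripper open.
Joint ranges: [-3.12, 3.12], [-0.3, 2.06], [-1.34, 1.32], [0.26, 2.42], [-1.36, 4.5], [0.01, 1.98], [-2.84, 2.84]. Speed limits (rad/s): [2.79, 2.79, 3.14, 3.14, 3.14, 3.14, 3.14].

## Interface

Orientations are given as a unit quaternion [x, y, z, w].
In Python, from station import arm, snapshot, camera_info, ticket gives the robot as it stands. Calls block until the motion is done:
- arm.movep(position, orientation): joint-space move of the TCP to a pose.
- arm.line_to(position, velocity=0.15, ori=None): straight line of the TCP; ori=None keeps the orientation; velocity is the mean speed in m/s.
- arm.move_j(angles): joint-space move.
- arm.move_gripper(opening, effort=None): opening from 0.0 (shut) to 1.0 (fully open); effort is the grip in N (None keeps the last); returns when the fingers have stopped.
- arm.pause(seconds).
- arm.ik(position, orientation): joint angles nearest the present ones, or None.
- snapshot(name): name is "scene" or "top" or "wrist"; returns the picture (420x560x3 uint8, blue, green, red); there is no depth.
- camera_info(name): a dict with "fx", "fy", "cx", "cy" (pixels), "R" (3x3) and "t" (3): a world point X has camera coordinates R X + t; the wrist camera has in their place "T_tool_cam" (4x4, takes a point from camera to tool coordinates, whose origin is the TCP and whose axes are the flange's). Camera axes: x right, y down, z forward; pixel columns grow to the right and rows downward; lengths in m; the calibration is good to about 2 mm. A picture is of the moment at which its call begins: read the wrist's pose just before it. camera_info takes no time and is no camera call.
A pose or a line that the arm cannot do raises arm.MotionError and nothing moves.
- ticket.finish_job(): hands the job in; it is judged then, once.
Readings, each from a call of its own:
- arm.read_time(): time.
- arm.read_joint_positions(): joint angles.
- arm.read_dq(): joint speeds.
- arm.read_effort(): joint torques, N m.
- arm.read_tool_pos(): TCP position.
- arm.read_eef_rot(): TCP orientation.
- arm.read_ft_force(): force on the tool from outside, world axes, zero at the start.
- arm.read_wrist_torque(): the same for the moment, N m.
- arm.read_opening(): opening from 0.0 (shut) to 1.0 (fully open).
- arm.read_finger_force(): force on a finger pad.
Only numpy, scipy, OpenCV 4.12 (cv2) and the standard library are available. Lean on these libraries where they do the work, as an engineer would, in place of code of your own. Each camera call takes 0.05 s, during which the arm holds its last target. There are 200 camera calls.

## Working session

There is one attempt and no reset: what is moved stays moved. The work goes in short steps, each a Python script; the robot and the scene stay as the last script left them, time stands still between calls to the robot, and variables do not carry over. Pictures are saved under pics/ and viewed, at most 14 in all, crops included, and the job is handed in when it is done.

```bash
mkdir -p pics; ls; python3 - <<'E'
from station import arm, snapshot, camera_info
import cv2, numpy as np
for n in ("scene","top"):
    cv2.imwrite(f"pics/{n}0.png", snapshot(n)); c=camera_info(n); print(n,c)
print(camera_info("wrist")); print(arm.read_time(),arm.read_tool_pos(),arm.read_eef_rot(),arm.read_opening())
E
```

```text
pics
scene {'fx': 546.9532792893613, 'fy': 546.9532792893613, 'cx': 286.20414631431606, 'cy': 206.18530637387724, 'R': array([[ 0.01797757,  0.9998003 ,  0.00872694],
       [ 0.83758186, -0.01029296, -0.54621486],
       [-0.54601596,  0.01712915, -0.83759964]]), 't': array([-0.01031069, -0.46483888,  1.64954636])}
top {'fx': 430.18118110748213, 'fy': 430.18118110748213, 'cx': 286.8999076067567, 'cy': 213.91768040303072, 'R': array([[ 2.50481811e-02, -9.99686243e-01,  6.53461173e-05],
       [-9.96897822e-01, -2.49831930e-02, -7.46362739e-02],
       [ 7.46144888e-02,  1.80435950e-03, -9.97210821e-01]]), 't': array([-0.02815583,  0.58005688,  1.2528419 ])}
{'fx': 373.98638158752385, 'fy': 373.98638158752385, 'cx': 276.06960964770514, 'cy': 206.4286638314054, 'T_tool_cam': array([[-1.19999847e-03, -9.50007530e-01, -3.12224683e-01,
         8.05006261e-02],
       [ 9.99999246e-01, -1.22101030e-03, -1.28204446e-04,
        -5.80037490e-04],
       [-2.59434363e-04, -3.12224601e-01,  9.50008280e-01,
        -7.09974311e-02],
       [ 0.00000000e+00,  0.00000000e+00,  0.00000000e+00,
         1.00000000e+00]])}
0.1 [0.2718268  0.58985205 0.30283769] [ 2.14221318e-01  9.76784439e-01 -1.15641525e-03 -2.23127666e-04] 0.9988031569884319
```

View pics/scene0.png

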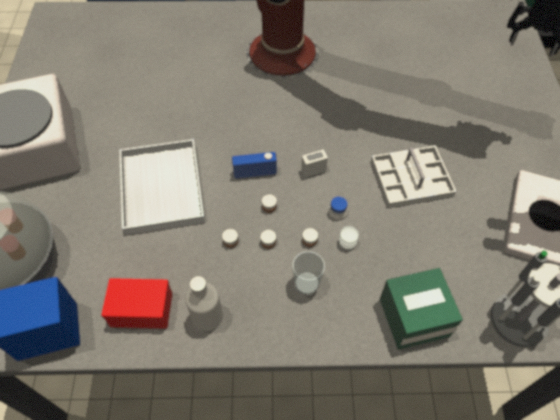

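View pics/top0.png

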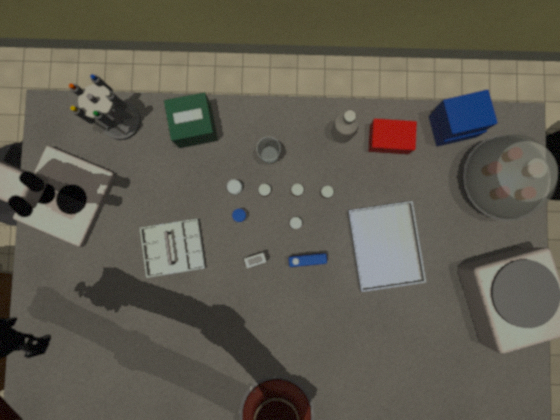

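Scene: the tray is on the robot's right at top-px (387,246) and the carrier on its left at (172,247). Four pots are at top-px (264,189), (297,189), (327,191) and (296,223), with the dishes at (235,186), jar at (239,214) and beaker at (268,150). The cold pack is at (308,260) and the logger at (256,260). Next I'll survey with the wrist camera.

```bash
cat > h.py <<'E'
from station import arm, snapshot, camera_info
import cv2, numpy as np
from scipy.spatial.transform import Rotation as Ro
def down(phi):           # tool down, closing line (tool y) at world angle phi
    a=(phi+np.pi/2)/2; return [np.cos(a),np.sin(a),0,0]
def cam(name):
    """camera centre, R (world->cam), K"""
    c=camera_info(name); K=np.array([[c['fx'],0,c['cx']],[0,c['fy'],c['cy']],[0,0,1.]])
    if name!='wrist': R=np.array(c['R']); return -R.T@np.array(c['t']),R,K
    T=np.array(c['T_tool_cam']); Rt=Ro.from_quat(arm.read_eef_rot()).as_matrix()
    return np.array(arm.read_tool_pos())+Rt@T[:3,3],(Rt@T[:3,:3]).T,K
def shot(name):
    c=cam(name); return snapshot(name),c
def ray(c,px): return c[1].T@np.linalg.inv(c[2])@np.array([px[0],px[1],1.])
def onplane(c,px,z):
    d=ray(c,px); return c[0]+d*(z-c[0][2])/d[2]
def proj(c,X):
    p=c[2]@(c[1]@(np.array(X)-c[0])); return p[:2]/p[2]
def tri(obs):            # [(cam,px),...] -> point nearest to the rays, residual
    A=np.zeros((3,3));b=np.zeros(3);L=[]
    for c,px in obs:
        d=ray(c,px);d/=np.linalg.norm(d);M=np.eye(3)-np.outer(d,d);A+=M;b+=M@c[0];L.append((M,c[0]))
    X=np.linalg.solve(A,b); return X,max(np.linalg.norm(M@(X-o)) for M,o in L)
def go(p,phi):           # choose the half turn that keeps joint 7 central
    best=None
    for k in (-2,-1,0,1,2):
        q=arm.ik(p,down(phi+k*np.pi))
        if q is not None and (best is None or abs(q[6])<abs(best[0])): best=(q[6],q,phi+k*np.pi)
    if best is None: raise RuntimeError(f"no ik {p} {phi}")
    arm.move_j(best[1]); return best[2]
E
python3 - <<'E'
from h import *
import pickle
c=cam('top')
for n,p,z in [('carrier',(172,247),.02),('tray',(387,246),.01),('p',(264,189),.03),('p',(297,189),.03),('p',(327,191),.03),('p',(296,223),.03),('dish',(235,186),.04),('jar',(239,214),.04),('cp',(308,260),.06),('log',(256,260),.06),('beak',(268,150),.09)]:
    print(n,onplane(c,p,z)[:2].round(3))
sh={}
for i,(x,y) in enumerate([(.50,.31),(.50,.19),(.58,.12),(.58,.0),(.50,-.08),(.50,-.22),(.50,-.32)]):
    go([x,y,.32],0.0 if 0 else np.arctan2(y,x)*0+np.pi/2*0)
    arm.pause(.2); im,cc=shot('wrist'); sh[i]=(im,cc); cv2.imwrite(f"pics/w{i}.png",im); print(i,cc[0].round(3),arm.read_joint_positions()[6])
pickle.dump(sh,open('sh.pkl','wb'))
r=np.vstack([np.hstack([cv2.resize(sh[i][0],(400,300)) for i in p]) for p in ((0,2),(4,6))])
cv2.imwrite("pics/m.png",r); print(arm.read_time())
E
```

```text
carrier [0.474 0.323]
tray [ 0.493 -0.314]
p [0.652 0.056]
p [ 0.655 -0.042]
p [ 0.651 -0.13 ]
p [ 0.554 -0.041]
dish [0.658 0.141]
jar [0.575 0.126]
cp [ 0.448 -0.077]
log [0.444 0.071]
beak [0.756 0.044]
0 [0.499 0.391 0.391] -0.43825303131554033
1 [0.499 0.272 0.391] -0.2489717114613983
2 [0.579 0.202 0.391] -0.07484146678778753
3 [0.579 0.082 0.391] 0.1321746323436133
4 [0.5   0.001 0.391] 0.28161177071035043
5 [ 0.5   -0.138  0.391] 0.5603844261883008
6 [ 0.5   -0.238  0.391] 0.7262123565110951
6.4417
```

View pics/m.png

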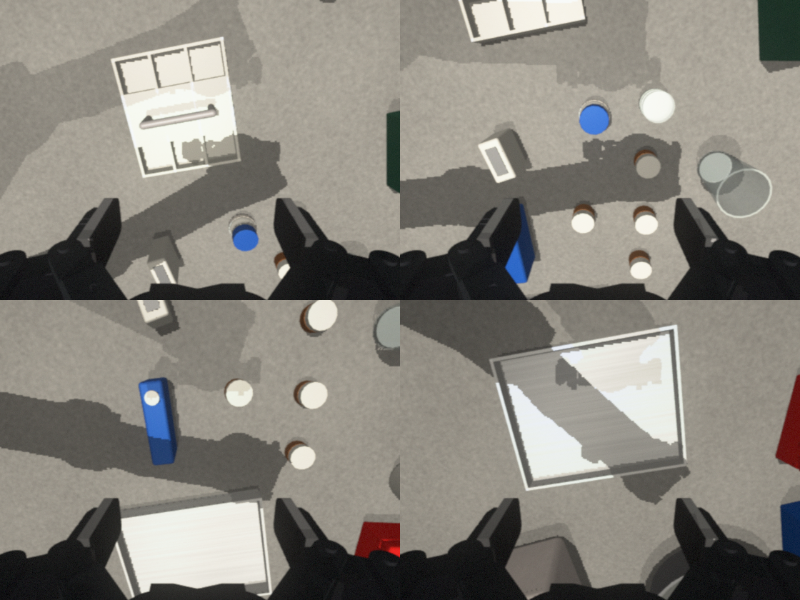

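The wrist views at 0.39 m show the carrier (handle tilted about 10° from world x), four pots, logger, cold pack and tray. I'll add a second baseline and make zooms to pick corners.

```bash
python3 - <<'E'
from h import *
import pickle
sh=pickle.load(open('sh.pkl','rb'))
for i,(x,y) in [(8,(.58,-.32)),(7,(.57,.29))]:
    go([x,y,.32],0.0); arm.pause(.2); sh[i]=shot('wrist')
pickle.dump(sh,open('sh.pkl','wb'))
for i in (2,3,4):
    im,c=sh[i]; g=cv2.medianBlur(im.max(axis=2),3)
    k=cv2.HoughCircles(g,cv2.HOUGH_GRADIENT,1.0,15,param1=80,param2=14,minRadius=14,maxRadius=24)
    for X,Y,r in k[0]: 
        w=onplane(c,(X,Y),.03)
        if w[0]>.5 and w[0]<.72 and abs(w[1])<.18: print(i,(X,Y,r),w.round(4)[:2])
def crop(i,ctr,z,s,W=400,H=300):
    im,c=sh[i]; u,v=proj(c,[*ctr,z]); x0=int(np.clip(u-W/s/2,0,560-W/s)); y0=int(np.clip(v-H/s/2,0,420-H/s))
    r=cv2.resize(im[y0:y0+int(H/s),x0:x0+int(W/s)],(W,H),interpolation=cv2.INTER_CUBIC); print('crop',i,x0,y0,s); return r
cv2.imwrite('pics/z1.png',np.vstack([np.hstack([crop(0,(.474,.323),.02,1.75),crop(7,(.474,.323),.02,1.75)]),np.hstack([crop(6,(.493,-.314),.02,1.35),crop(8,(.493,-.314),.02,1.35)])]))
cv2.imwrite('pics/z2.png',np.vstack([np.hstack([crop(2,(.444,.071),.05,2.5),crop(3,(.444,.071),.05,2.5)]),np.hstack([crop(3,(.448,-.077),.05,2.5),crop(4,(.448,-.077),.05,2.5)])]))
E
```

```text
2 (np.float32(271.5), np.float32(165.5), np.float32(21.0)) [0.5738 0.1256]
2 (np.float32(362.5), np.float32(148.5), np.float32(22.3)) [0.6618 0.1425]
2 (np.float32(345.5), np.float32(231.5), np.float32(18.2)) [0.6506 0.0562]
2 (np.float32(255.5), np.float32(311.5), np.float32(15.2)) [ 0.5556 -0.0404]
2 (np.float32(337.5), np.float32(373.5), np.float32(16.6)) [ 0.6519 -0.1256]
2 (np.float32(345.5), np.float32(313.5), np.float32(14.5)) [ 0.6565 -0.0427]
2 (np.float32(273.5), np.float32(150.5), np.float32(17.7)) [0.5758 0.1404]
3 (np.float32(352.5), np.float32(114.5), np.float32(20.4)) [0.651  0.0548]
3 (np.float32(269.5), np.float32(30.5), np.float32(23.4)) [0.5733 0.1266]
3 (np.float32(369.5), np.float32(11.5), np.float32(22.3)) [0.66   0.1418]
3 (np.float32(350.5), np.float32(210.5), np.float32(18.5)) [ 0.6553 -0.0405]
3 (np.float32(252.5), np.float32(209.5), np.float32(17.7)) [ 0.5554 -0.0397]
3 (np.float32(341.5), np.float32(287.5), np.float32(16.9)) [ 0.6512 -0.1294]
4 (np.float32(434.5), np.float32(129.5), np.float32(23.4)) [ 0.651 -0.04 ]
4 (np.float32(422.5), np.float32(217.5), np.float32(18.8)) [ 0.6506 -0.129 ]
4 (np.float32(335.5), np.float32(129.5), np.float32(18.5)) [ 0.5568 -0.0402]
4 (np.float32(441.5), np.float32(27.5), np.float32(22.3)) [0.6453 0.0482]
crop 0 137 69 1.75
crop 7 64 47 1.75
crop 6 120 52 1.35
crop 8 43 49 1.35
crop 2 58 164 2.5
crop 3 41 36 2.5
crop 3 64 191 2.5
crop 4 139 111 2.5
```

View pics/z1.png

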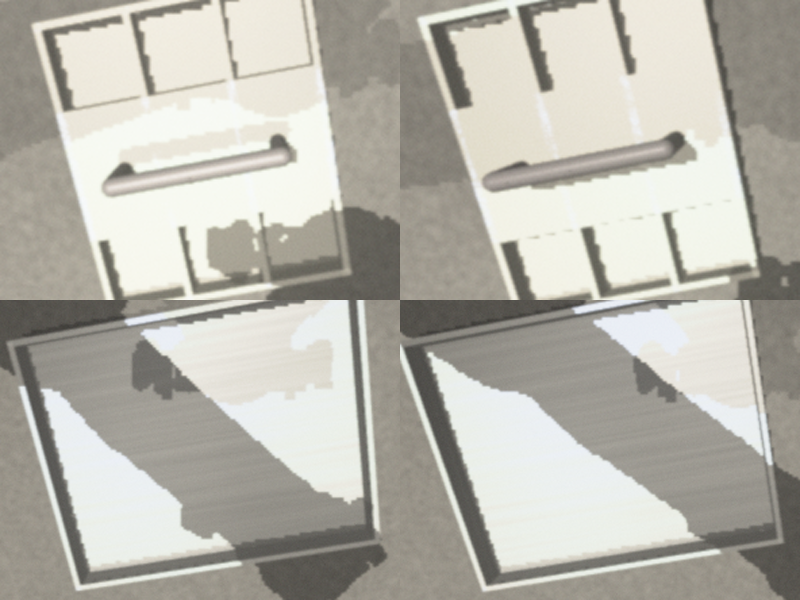

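View pics/z2.png

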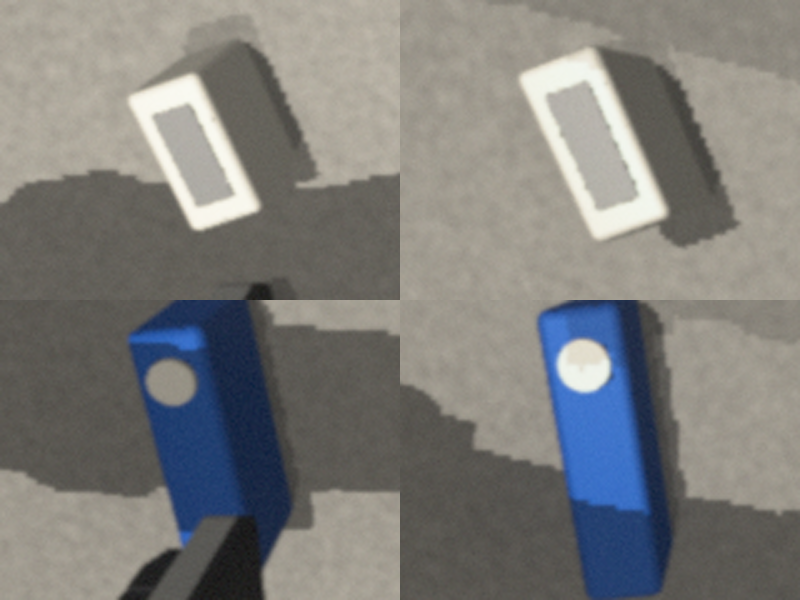

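Corner picks in crop pixels:
- **Carrier rim:** TL (34,25) and BR (350,271) in view 0; (20,18) and (360,272) in view 7.
- **Handle ends:** (106,187) and (288,153) in view 0; (85,182) and (276,149) in view 7.
- **Tray:** BL (78,290) and BR (380,242) in view 6.
- **Logger and cold pack:** the four top corners of each.

I'll triangulate these.

```bash
cat > pots.py <<'E'
from h import *
import json
def circles(im,c,z=.03):
    g=cv2.medianBlur(im.max(axis=2),3)
    k=cv2.HoughCircles(g,cv2.HOUGH_GRADIENT,1.0,15,param1=80,param2=14,minRadius=14,maxRadius=24)
    return [] if k is None else [((float(X),float(Y)),onplane(c,(X,Y),z)) for X,Y,_ in k[0]]
E
python3 - <<'E'
from h import *
import pickle
sh=pickle.load(open('sh.pkl','rb'))
O={'c0':(0,137,69,1.75),'c7':(7,64,47,1.75),'t6':(6,120,52,1.35),'t8':(8,43,49,1.35),'l2':(2,58,164,2.5),'l3':(3,41,36,2.5),'p3':(3,64,191,2.5),'p4':(4,139,111,2.5)}
def o(k,x,y):
    i,x0,y0,s=O[k]; return sh[i][1],(x0+(x+.5)/s-.5,y0+(y+.5)/s-.5)
def T(n,*a):
    X,r=tri([o(*q) for q in a]); print(n,X.round(4),'res',round(r,4)); return X
T('carTL',('c0',34,25),('c7',20,18)); T('carBR',('c0',350,271),('c7',360,272))
T('hL',('c0',106,187),('c7',85,182)); T('hR',('c0',288,153),('c7',276,149))
for k,pts in {'c0':[(34,25),(350,271)],'c7':[(20,18),(360,272)]}.items():
    P=[onplane(*o(k,*p),.023)[:2] for p in pts]; d=P[1]-P[0]
    # diagonal TL(-74,86)->BR(74,-86)
    th=np.arctan2(d[1],d[0])-np.arctan2(-172,148); print(k,'mid',(sum(P)/2).round(4),'len',np.linalg.norm(d).round(4),'th',th.round(4))
for k,a,b in [('c0',(106,187),(288,153)),('c7',(85,182),(276,149))]:
    P=[onplane(*o(k,*p),.064)[:2] for p in (a,b)]; d=P[1]-P[0]; print('handle',k,(sum(P)/2).round(4),np.linalg.norm(d).round(4),np.arctan2(d[1],d[0]).round(4))
T('tBL',('t6',78,290),('t8',85,290)); T('tBR',('t6',380,242),('t8',382,243)); 
for n,p in [('TL',('t6',9,43)),('BL',('t6',78,290)),('BR',('t6',380,242)),('BL8',('t8',85,290)),('BR8',('t8',382,243))]: print('tray',n,onplane(*o(*p),.03)[:2].round(4))
A=[(130,97),(194,73),(260,209),(197,230)];B=[(120,75),(197,47),(267,214),(200,240)]
L=[T('log',('l2',*a),('l3',*b)) for a,b in zip(A,B)]
T('cpTL',('p3',128,38),('p4',140,20));T('cpTR',('p3',205,26),('p4',210,5));T('cap',('p3',171,82),('p4',184,65))
P=[onplane(*o('p4',*p),.06)[:2] for p in [(140,20),(210,5),(262,292),(190,298)]]; print(np.round(P,4),np.mean(P,0))
P=[onplane(*o('l2',*p),.058)[:2] for p in A]; print(np.round(P,4),np.mean(P,0)); P=[onplane(*o('l3',*p),.058)[:2] for p in B]; print(np.round(P,4),np.mean(P,0))
c2,c3,c4=(sh[i][1] for i in (2,3,4))
for n,a in {'A':[(c2,(345.5,231.5)),(c3,(352.5,114.5))],'B':[(c2,(345.5,313.5)),(c3,(350.5,210.5))],'C':[(c3,(341.5,287.5)),(c4,(422.5,217.5))],'D':[(c3,(252.5,209.5)),(c4,(335.5,129.5))]}.items(): print(n,*tri(a))
E
```

```text
carTL [0.3867 0.392  0.0242] res 0.0003
carBR [0.5628 0.2512 0.0206] res 0.0004
hL [0.4293 0.3144 0.0709] res 0.0002
hR [0.5213 0.3282 0.0526] res 0.0004
c0 mid [0.4742 0.3217] len 0.2249 th 0.1886
c7 mid [0.4746 0.3224] len 0.2254 th 0.1908
handle c0 [0.4743 0.3218] 0.0944 0.189
handle c7 [0.4745 0.3212] 0.0979 0.165
tBL [ 0.3946 -0.4248  0.0289] res 0.0004
tBR [ 0.6289 -0.382   0.0344] res 0.0006
tray TL [ 0.3629 -0.2383]
tray BL [ 0.3949 -0.4247]
tray BR [ 0.6304 -0.3832]
tray BL8 [ 0.3953 -0.4239]
tray BR8 [ 0.6295 -0.3844]
log [0.4228 0.096  0.0579] res 0.0001
log [0.448  0.1049 0.0559] res 0.0008
log [0.4674 0.0508 0.0586] res 0.0001
log [0.4423 0.0417 0.0584] res 0.0004
cpTL [ 0.429  -0.0275  0.058 ] res 0.0007
cpTR [ 0.4536 -0.0243  0.049 ] res 0.0012
cap [ 0.4448 -0.0426  0.0633] res 0.0001
[[ 0.4299 -0.0278]
 [ 0.4543 -0.0227]
 [ 0.4695 -0.1286]
 [ 0.4421 -0.1311]] [ 0.44894377 -0.07751806]
[[0.423  0.0961]
 [0.448  0.1055]
 [0.4673 0.0505]
 [0.4418 0.0415]] [0.44501153 0.07337011]
[[0.4228 0.096 ]
 [0.4496 0.1048]
 [0.4671 0.0507]
 [0.4426 0.0417]] [0.44553457 0.07328211]
A [0.65162688 0.05449494 0.02582688] 0.00023842723942368884
B [ 0.65455922 -0.03838998  0.03620674] 0.0005547711938982571
C [ 0.6510996  -0.12949344  0.02933132] 0.00030032076120007316
D [ 0.55601265 -0.03950419  0.03193967] 0.0006592305318111973
```

Triangulated heights agree with the text: caps about 30 mm, rim 23, packs 58–60. The carrier is at (0.474,0.322) with yaw 0.19, and the tray at (0.497,-0.311) with yaw 0.171. I'll pack the logger and cold pack first.

```bash
cat >> h.py <<'E'
CAR=np.array([.4744,.322]);CTH=.190
TRAY=np.array([.4966,-.3108]);TTH=.171
def rot(t): return np.array([[np.cos(t),-np.sin(t)],[np.sin(t),np.cos(t)]])
def say(n): print(n,'t',round(arm.read_time(),1),'pos',np.round(arm.read_tool_pos(),3),'F',np.round(arm.read_ft_force(),1),'op',round(arm.read_opening(),3),'ff',np.round(arm.read_finger_force(),1))
def move(src,phs,zs,dst,phd,zd,pre,eff,rel,zhi=.26,v=.12):
    arm.move_gripper(pre,eff); go([*src,zhi],phs)
    arm.line_to([*src,zs+.02],.25); arm.line_to([*src,zs],v); arm.move_gripper(0.,eff); say('gripped')
    arm.line_to([*src,zhi],.25); say('lifted'); go([*dst,zhi],phd)
    arm.line_to([*dst,zd+.03],.25); arm.line_to([*dst,zd],.06); say('down')
    arm.move_gripper(rel); arm.line_to([*dst,zhi],.25); say('away')
E
python3 - <<'E'
from h import *
far=TRAY+rot(TTH)@[.098,0]; near=TRAY+rot(TTH)@[-.098,0]
move([.4453,.0733],.342,.100,far,TTH,.108,.75,50,.55)
move([.449,-.0775],.12,.100,near,TTH,.108,.75,70,.55)
go([.52,-.25,.32],0.); arm.pause(.2); im,c=shot('wrist'); cv2.imwrite('pics/t1.png',im)
E
```

```text
gripped t 12.3 pos [0.446 0.073 0.101] F [-1.5  0.   5.9] op 0.345 ff 49.7
lifted t 13.1 pos [0.444 0.073 0.259] F [ 0.1  0.  -2. ] op 0.342 ff 49.5
down t 15.9 pos [ 0.593 -0.294  0.108] F [ 0.2  0.6 -0.9] op 0.342 ff 49.5
away t 16.9 pos [ 0.592 -0.294  0.259] F [-0.6 -0.1 -0.1] op 0.552 ff 0.0
gripped t 19.7 pos [ 0.45  -0.078  0.101] F [-0.7  0.8  6.1] op 0.339 ff 70.1
lifted t 20.5 pos [ 0.448 -0.077  0.259] F [-0.3  0.  -2.7] op 0.336 ff 69.2
down t 22.8 pos [ 0.4   -0.328  0.108] F [-0.3  0.6 -1.2] op 0.336 ff 69.3
away t 23.9 pos [ 0.4   -0.327  0.259] F [-0.4 -0.1  0.5] op 0.548 ff 0.0
```

View pics/t1.png

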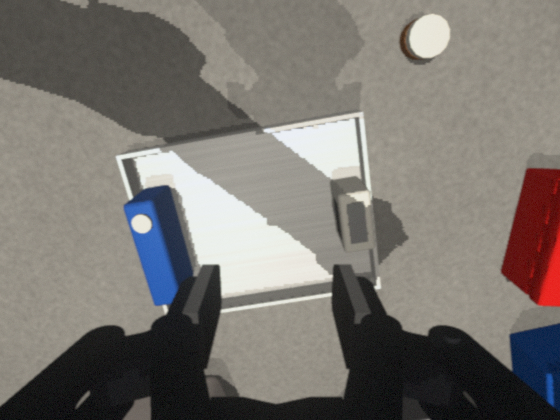

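The cold pack stands at the near end (150,245) and the logger at the far end (355,215), both upright and parallel to the tray ends. Now the pots, looking again above each before gripping.

```bash
cat >> pots.py <<'E'
def locate(p,phi=0.):
    """hover over the expected place, re-measure the cap (two looks)"""
    p=np.array(p)
    for _ in range(2):
        go([*p,.23],phi); arm.pause(.15); im,c=shot('wrist')
        g=cv2.medianBlur(im.max(axis=2),3); r=18*c[2][0,0]/1000/(c[0][2]-.03)
        k=cv2.HoughCircles(g,cv2.HOUGH_GRADIENT,1.0,20,param1=80,param2=14,minRadius=int(r*.85),maxRadius=int(r*1.15)+1)
        W=[] if k is None else [onplane(c,q[:2],.03)[:2] for q in k[0]]
        W=[w for w in W if np.linalg.norm(w-p)<.045]
        if not W: cv2.imwrite('pics/lost.png',im); raise RuntimeError('pot not seen near %s'%p)
        p=min(W,key=lambda w:np.linalg.norm(w-p)); print('pot at',p.round(4),len(W),[round(float(x),3) for x in c[0]])
    return p
def pot(p,pocket):
    arm.move_gripper(.65,30); p=locate(p)
    d=CAR+rot(CTH)@np.array(pocket)
    move(p,0.,.088,d,CTH+np.pi/2,.098,.65,30,.58,zhi=.23)
E
python3 - <<'E'
from pots import *
pot([.5558,-.0398],[-.048,-.060])
go([.55,.2,.32],0.); arm.pause(.2); im,c=shot('wrist'); cv2.imwrite('pics/t2.png',im)
E
```

```text
pot at [ 0.5562 -0.0406] 1 [0.556, 0.037, 0.302]
pot at [ 0.5559 -0.0412] 1 [0.556, 0.039, 0.301]
gripped t 28.3 pos [ 0.557 -0.041  0.089] F [-1.   0.8  6.1] op 0.407 ff 29.7
lifted t 29.1 pos [ 0.555 -0.041  0.229] F [ 0.3  0.4 -0.7] op 0.406 ff 29.9
down t 31.5 pos [0.439 0.254 0.098] F [ 0.7 -0.9 -0.6] op 0.406 ff 29.9
away t 32.5 pos [0.438 0.254 0.229] F [-0.5 -0.1  0.2] op 0.581 ff 0.0
```

View pics/t2.png

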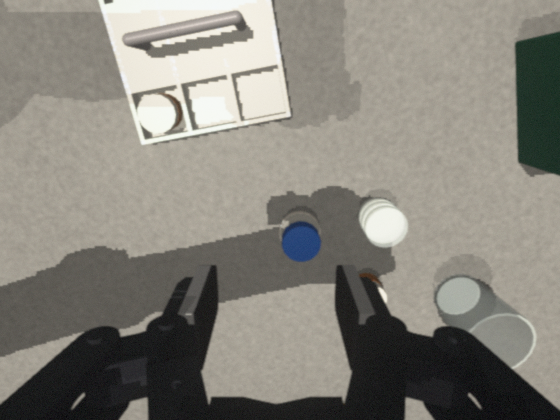

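The first pot sits upright in the near-left pocket (158,113), and the carrier hasn't moved. On to the other three, placed in the remaining corner pockets for balance.

```bash
python3 - <<'E'
from pots import *
pot([.6512,-.1292],[.048,-.060])
pot([.654,-.040],[-.048,.060])
pot([.651,.055],[.048,.060])
for i,(x,y) in enumerate([(.50,.29),(.58,.02)]):
    go([x,y,.32],0.); arm.pause(.2); im,c=shot('wrist'); cv2.imwrite(f'pics/t3{i}.png',im)
    if i==0:
        import pickle; pickle.dump((im,c),open('car.pkl','wb')); a=im
cv2.imwrite('pics/t3.png',np.hstack([cv2.resize(k,(400,300)) for k in (a,im)]))
E
```

```text
pot at [ 0.6647 -0.093 ] 1 [0.651, -0.047, 0.302]
pot at [ 0.6649 -0.0912] 1 [0.664, -0.014, 0.301]
gripped t 37.9 pos [ 0.666 -0.091  0.089] F [-0.7 -0.3  4.2] op 0.404 ff 30.2
lifted t 38.6 pos [ 0.664 -0.091  0.228] F [-1.4  0.3  0.4] op 0.405 ff 30.0
down t 41.2 pos [0.533 0.272 0.098] F [-0.   1.8 -0.3] op 0.4 ff 32.5
away t 42.2 pos [0.532 0.272 0.229] F [-0.  -0.4 -0.5] op 0.581 ff 0.0
pot at [ 0.6552 -0.0428] 1 [0.653, 0.042, 0.301]
pot at [ 0.6564 -0.0409] 1 [0.655, 0.037, 0.301]
gripped t 46.1 pos [ 0.657 -0.041  0.089] F [-0.3  0.3  4.2] op 0.409 ff 30.2
lifted t 46.8 pos [ 0.655 -0.04   0.228] F [-0.1  0.2 -1.2] op 0.404 ff 30.0
down t 49.8 pos [0.416 0.372 0.098] F [-0.3  0.6 -0.5] op 0.402 ff 29.9
away t 50.7 pos [0.415 0.371 0.229] F [-0.8  0.1 -0.1] op 0.579 ff 0.0
pot at [0.6526 0.0544] 1 [0.65, 0.137, 0.301]
pot at [0.653  0.0569] 1 [0.652, 0.134, 0.301]
gripped t 54.8 pos [0.654 0.057 0.089] F [0.6 0.1 4.8] op 0.403 ff 30.2
lifted t 55.5 pos [0.652 0.057 0.228] F [-0.6 -0.2 -1.1] op 0.405 ff 30.0
down t 58.1 pos [0.51  0.39  0.098] F [0.7 1.  0.3] op 0.406 ff 30.0
away t 59.1 pos [0.509 0.39  0.229] F [-1.4  0.   0.2] op 0.578 ff 0.0
```

View pics/t3.png

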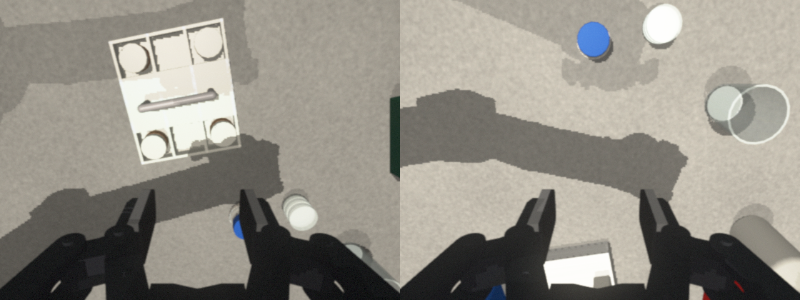

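All four pots stand in the corner pockets (the knocked one was re-found), and no pots are left on the bench. The handle runs (143,106)–(215,95) in the montage, so I'll recheck its position and lift the carrier.

```bash
python3 - <<'E'
from h import *
import pickle
im,c=pickle.load(open('car.pkl','rb'))
P=[onplane(c,(x*1.4,y*1.4),.064)[:2] for x,y in ((141,106),(216,95))]; m=sum(P)/2; d=P[1]-P[0]
print(m,np.arctan2(d[1],d[0]))
assert np.linalg.norm(m-CAR)<.008
ph=CTH+np.pi/2
arm.move_gripper(.6,100); ph=go([*CAR,.22],ph)
arm.line_to([*CAR,.150],.2); arm.line_to([*CAR,.118],.08); arm.move_gripper(0.,100); say('grip')
arm.line_to([*CAR,.135],.05); say('up'); arm.line_to([*CAR,.25],.12); arm.pause(.3); say('high')
cv2.imwrite('pics/s.png',np.hstack([cv2.resize(snapshot('scene')[100:260,330:530],(400,320)),cv2.resize(snapshot('wrist'),(400,320))])); print(ph)
E
```

```text
[0.47599093 0.3227438 ] 0.14426277811365687
grip t 64.9 pos [0.475 0.322 0.119] F [-1.2 -0.7  3.9] op 0.081 ff 97.8
up t 65.4 pos [0.474 0.322 0.135] F [-0.8  0.  -6.2] op 0.077 ff 97.5
high t 66.8 pos [0.474 0.322 0.25 ] F [-0.5  0.8 -5.3] op 0.077 ff 97.7
8.043981633974482
```

View pics/s.png

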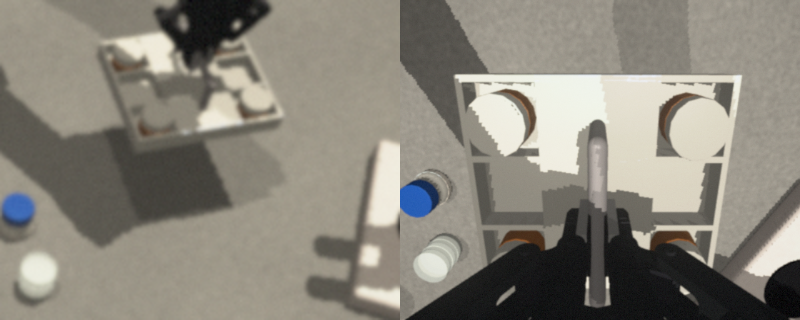

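The carrier hangs level with four pots upright in its corners. Carrying it to the tray.

```bash
python3 - <<'E'
from h import *
ph=TTH+np.pi/2+2*np.pi
try: arm.line_to([*TRAY,.25],.2,down(ph))
except arm.MotionError as e: print(e); go([*TRAY,.25],TTH+np.pi/2)
arm.pause(.3); say('over')
arm.line_to([*TRAY,.165],.12); arm.line_to([*TRAY,.130],.05); say('near')
arm.line_to([*TRAY,.1255],.03); say('down')
E
```

```text
over t 70.5 pos [ 0.497 -0.311  0.25 ] F [ 0.5  0.2 -6.3] op 0.081 ff 97.6
near t 72.2 pos [ 0.497 -0.311  0.13 ] F [-1.  -0.6 -6.2] op 0.076 ff 97.7
down t 72.5 pos [ 0.496 -0.311  0.125] F [-0.2  0.5 -7.1] op 0.083 ff 97.6
```

```bash
python3 - <<'E'
from h import *
z=.1255
while z>.119:
    z-=.001; arm.line_to([*TRAY,z],.02); f=arm.read_ft_force()[2]; print(round(z,4),round(float(f),1))
    if f>-2.: break
arm.move_gripper(.4); arm.pause(.3); say('rel'); arm.line_to([*TRAY,.25],.12)
go([.5,-.17,.36],0.); arm.pause(.2); im=snapshot('wrist')
go([.5,-.30,.34],0.); arm.pause(.2); im2=snapshot('wrist')
s=snapshot('scene')[120:260,80:260]
cv2.imwrite('pics/f.png',np.vstack([np.hstack([cv2.resize(im,(400,300)),cv2.resize(im2,(400,300))]),np.hstack([cv2.resize(s,(386,300)),np.zeros((300,414,3),np.uint8)])]))
E
```

```text
0.1245 -4.8
0.1235 4.2
rel t 73.7 pos [ 0.497 -0.311  0.123] F [ 0.7  0.3 -0. ] op 0.402 ff 0.0
```

View pics/f.png

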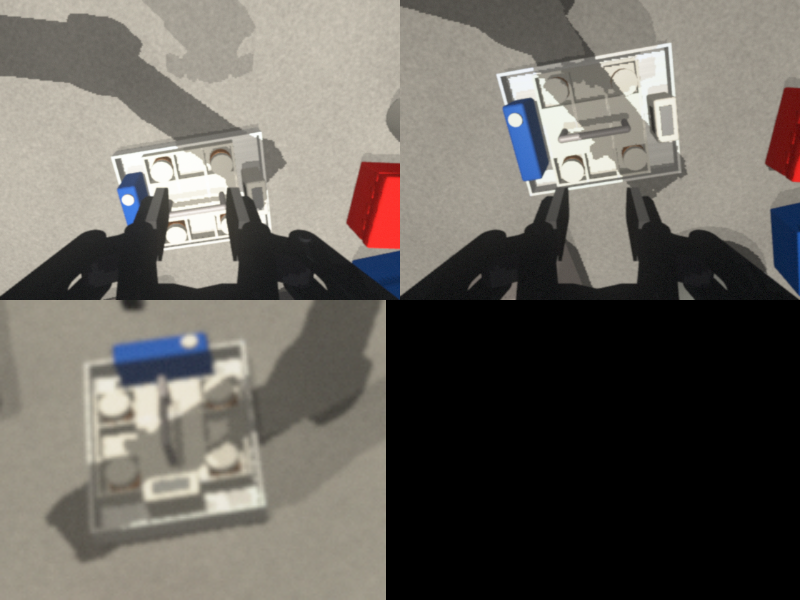

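The carrier lies flat and square between the cold pack (520,135) and the logger (665,118). Four pots sit in its corners, nothing is gripped, and contact came at the expected floor height. Handing in.

```bash
python3 -c "
from station import ticket
print(ticket.finish_job())"
```

```text
the job is handed in; nothing more can be done
None
```

The job is handed in, verdict not shown: all four pots present are in the carrier's corner pockets, the carrier sits flat mid-tray with the cold pack and logger upright at opposite ends, and nothing else on the bench was touched.

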